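# Shut and latch the medicine transit case

### The job

Shut and latch the blue medicine transit case: slide its lid firmly up against the two rubber buffers on the deck until you feel it bear on them, swing the latch's spring loop over so that its crossbar lies behind the hooked keeper on the lid, then throw the lever over past centre and press it down firmly onto its rubber foot. Press until you feel firm resistance but do not force anything, leave the bottles and other loose things where they stand, and let go at the end.

Things in the scene. Friction and masses are not known exactly. Their poses are not given: they have to be found in the camera images.
- case: Blue plastic box, fixed, 360 (x) x 240 (y) x 110 mm high. Origin: centre of its underside, z up, x from latch end to lid end. Front 140 mm (x -0.18 to -0.04): flat deck, top at z 0.110, latch in its middle (y 0), two loose vials near its front corners. Behind: open box of bottles under the sliding lid, between aluminium side rails (tops z 0.123, y 0.108 to 0.120 either side).
- buffer_line (a point): Middle of where the lid's front edge usually stops, at deck level. Two black rubber buffers (30 wide, 12 mm high, at case y +-0.075 on the deck) stop the lid there. They are adjusted differently on each case: the lid may stop up to 5 mm before or beyond this point along case x.
- lid: Grey sliding lid, 215 x 210 x 8 mm. Origin: middle of its front edge (towards the latch), underside; axes as the case's. Slides along case x with about 1.5 N drag, stays where left. Starts 25 to 55 mm open; shut by pushing it to the case's -x until it bears on the buffers. Press it there with 6 to 20 N for half a second; over 30 N harms it.
- rib (a point): Top centre of the upright push rib on the lid: 80 mm long (y), 8 mm thick (x), standing 25 mm above the lid's top, 100 mm behind the lid's front edge.
- keeper (a point): Seat of the steel hooked keeper, mid-lid near its front edge: where the centre of the loop's crossbar lies when hooked, 4 mm above the lid's top. Axes as the case's. Keeper 20 mm wide (y): a post with its rear (+x) face 4 mm in front of the seat, and a lip on top reaching back over the seat, its underside 10.5 mm above the lid's top.
- keeper_lip (a point): Rear top edge of the keeper's lip, 3 mm behind the seat (+x) and 14.5 mm above the lid's top. The crossbar must drop down behind this edge onto the lid; throwing the lever then draws it forward under the lip.
- lever: Flat steel lever, 24 wide, 6 mm thick, on the deck. Origin on its hinge (along case y; case x -0.074, z 0.130); it runs along its own -x, 80 mm long. Angle of its z from vertical: 0 lying level to case -x (shut), 1.57 upright, 2.1 at most, leaning to the lid. Starts open at 1.95 to 2.1, stays where left. Hooked, it takes up to about 8 N near its end; centre is at about 0.4, below that the spring helps it shut.
- lever_end (a point): Middle of the lever's free end, 80 mm from its hinge; about 1 N here moves the lever when the loop is slack. Over 30 N on the lever harms it.
- foot_place (a point): Deck top below the lever's rubber foot (18 mm across), on which the shut lever rests 60 mm from its hinge. The foot is adjusted differently on each case: the lever comes to rest on it anywhere from 0.01 to 0.18 rad above level. Press the lever down on it, over the foot, with 8 to 20 N for half a second.
- loop_hinge (a point): Middle of the hinge (along case y) of the latch's spring loop on the lever, 26 mm from the lever's own hinge. The loop's two arms stand 46 mm apart, the lever passing between them; they are sprung, 6 N per mm, and lengthen by up to 16 mm.
- crossbar (a point): Middle of the loop's steel crossbar: round, 8 mm thick, 54 mm long (along case y), 75 mm from the loop's hinge. It starts up in the air, leaning 30 to 40 degrees past upright away from the lid. The hinge is loose: tipped 20 degrees past upright towards the lid the loop falls by itself, and lands behind the keeper's lip if the lid is on its buffers and the lever above 1.9 rad.

How it is judged:
On the way, in this order (a step that is already met when the one before it is completed fails the run):
1. the lid is pressed against its buffers with at least 5 N (x of lid in the frame of case below -0.034 m and contact force between the fingers and lid above 5 N), for 0.2 s.
2. the loop's crossbar lies behind the keeper, below its lip (x of crossbar in the frame of keeper between -0.003 and 0.025 m and z of crossbar in the frame of keeper below 0.004 m and x of lid in the frame of case below -0.034 m), for 0.2 s.
3. the lever is over centre, the crossbar in the keeper, and the lever is pressed on its foot with at least 6 N (x of crossbar in the frame of keeper between -0.003 and 0.004 m and z of crossbar in the frame of keeper below 0.004 m and angle between lever's own z axis and vertical below 0.25 rad and contact force between the fingers and lever above 6 N), for 0.2 s.
At the end, for the whole second after the job is handed in: The lid is shut (its front edge at case x below -0.034), the crossbar lies in the keeper's seat (-3 to +4 mm along x, less than 4 mm above the seat), the lever lies within 0.25 rad of level (well past centre), and all is at rest (x of crossbar in the frame of keeper between -0.003 and 0.004 m and z of crossbar in the frame of keeper below 0.004 m and x of lid in the frame of case below -0.034 m and angle between lever's own z axis and vertical below 0.25 rad and linear speed of each of lever, lid below 0.01 m/s); the robot touches nothing.
It fails at once if more than 30 N on the lever (contact force between the fingers and lever above 30 N).
It fails at once if more than 30 N on the lid (contact force between the fingers and lid above 30 N).
It fails at once if a loose bottle, the tumbler or the pen moved by more than 20 mm (distance of any of vial1, vial2, jar1, amber1, jar2, tumbler, pen from where it was at the start of the episode above 0.02 m).
It fails at once if a vial on the deck tipped over (angle between any of vial1, vial2's own z axis and vertical above 0.5 rad).
It also fails if it takes over 64 s, if anything falls off the work surface, if the arm or the gripper's body presses on something with over 40 N, if the wrist force passes 120 N, or if a joint passes its speed limit or range.

### The arm

A 6-joint arm with a two-finger parallel gripper is mounted at the origin on the work surface. World frame = base frame: x ahead of the robot, y to its left, z up, the work surface at z = 0. Lengths are in m, angles in rad, forces in N, time in s.
With the tool pointing down it reaches from about 0.35 to 0.85 m from the base axis. Payload 8.1 kg.
Tool frame: the origin (TCP) lies midway between the tips of the shut fingers; the grasp point (between the pads) lies bot.hold_point_z behind it (bot.hold_point_z is the distance from the TCP to the grasp point, in m); z points along the fingers, y is the line along which they close (so a half turn about z gives the same grasp; the last joint's range is limited). The gripper opens to 93 mm and grips with 3 to 60 N. Pads are 15 mm wide; open, the fingers measure 128 mm over their backs; the gripper's body (75 mm by 188 mm) begins 65 mm behind the grasp point.
Start: joints at [-1.245, 0.13, 1.488, -0, 1.523, -0.085], TCP at [0.24, -0.55, 0.187] pointing down, gripper open.
Joint ranges: [-2.96, 2.96], [-0.89, 2.26], [0.02, 2.5], [-1.34, 4.48], [0, 2.73], [-2.66, 2.66]. Speed limits (rad/s): [2.39, 2.39, 2.79, 3.14, 3.14, 3.14].

### API

Orientations are given as [roll, pitch, yaw] about the fixed x, y, z axes, in that order (R = Rz(yaw) Ry(pitch) Rx(roll)).
In Python, from plant import bot gives the robot as it stands. The module is installed in compiled form; this text tells all that it offers.
- The arm moves only by the tool send_rows, never from a script. Its argument "commands" is a list of rows, each a list of 5 numbers: the closure in counts, from 0 (fully open) to 255 (shut), then the shift along the world's x, y, z in mm, then the turn about the world's z in degrees. In form: [[fingers, x, y, z, twist], ...]. A call has 1 to 10 rows; each row is the pose to reach, as a shift and turn from the pose commanded when the call began; what a row does not reach only later rows make up. A row lasts 1/8 s, in which the tool goes at most 62.5 mm and 10.7 degrees, less where a joint would pass 70% of its speed; a pose out of reach is approached as far as the arm can. A call with a gripper value outside its range is refused whole. The fingers move at their own pace and stop on an object; the grip force is fixed at half the most. Time passes only in rows, so rows that repeat a pose let the fingers close. It gives the time, the measured TCP pose, the force, the opening and the grip force at its end, in the units of the state.
- bot.get_state(): the state, without advancing time (a new reading comes with each control period).
- bot.get_image(name): name is "side" or "top"; returns a dict with "image" (400x640x3 uint8, blue, green, red), "z_map" (400x640 float32, m along the optical axis (not along the pixel's ray), 0 where there is no reading), "vfov" (degrees; the focal length in pixels is half the picture's height over the tangent of half this angle, whatever the lens; pixels are square), "cx", "cy" (the principal point, pixels), "dist" ([k1, k2, p1, p2, k3] as OpenCV has them; the pictures are not rectified), "view" (4x4, takes a point from world to camera coordinates). Camera axes: x right, y up, looking along -z (the intrinsics and any distortion apply to the point x, -y, -z); pixel columns grow to the right and rows downward; lengths in m; the calibration is good to about 2 mm. A picture is of the moment at which its call begins.
- bot.sign_off(): hands the job in; it is judged then, once.
The state is a dict: "t": time; "joints": joint angles; "joint_velocities": joint speeds; "effort": joint torques, N m; "eef_pos": TCP position; "tool_rot": TCP orientation; "wrist_force": force on the tool from outside, world axes, zero at the start; "wrist_torque": the same for the moment, N m; "width": finger opening in m; "grip_force": force on a finger pad.
Only numpy, scipy, OpenCV 4.12 (cv2) and the standard library are available. Lean on these libraries where they do the work, as an engineer would, in place of code of your own. Each camera call takes 0.05 s, during which the arm holds its last target. There are 200 camera calls.

## Working session

There is one attempt and no reset: what is moved stays moved. The work goes in short steps, Python scripts to look and compute and a tool call to move; the robot and the scene stay as the last step left them, time stands still between calls to the robot, and variables do not carry over. Pictures are saved under pics/ and viewed, at most 10 in all, crops included, and the job is handed in when it is done.

Besides the shell and the picture viewer there is one more tool, called after "Call:" in YAML: its name, and indented under it one key for each argument. send_rows: Moves the arm, as the interface text tells. Its arguments: {"type":"object","properties":{"commands":{"type":"array","items":{"type":"array","items":{"type":"number"}}}},"required":["commands"]}

```bash
mkdir -p pics; cat > h.py <<'E'
import numpy as np, cv2
from plant import bot
def grab(n,save=None):
    d=bot.get_image(n)
    if save: cv2.imwrite('pics/'+save,d['image'])
    f=200/np.tan(np.radians(d['vfov'])/2)
    d['K']=np.array([[f,0,d['cx']],[0,f,d['cy']],[0,0,1]]);d['dist']=np.array(d['dist'],float)
    return d
def ray(d,uv):
    p=cv2.undistortPoints(np.array(uv,float).reshape(-1,1,2),d['K'],d['dist']).reshape(-1,2)
    V=np.array(d['view']);R=V[:3,:3];c=-R.T@V[:3,3]
    return c,np.c_[p[:,0],-p[:,1],-np.ones(len(p))]@R
def onz(d,uv,z):
    c,r=ray(d,uv);return c+r*((z-c[2])/r[:,2])[:,None]
def depth(d,uv):
    c,r=ray(d,uv);uv=np.array(uv,int).reshape(-1,2);return c+r*d['z_map'][uv[:,1],uv[:,0]][:,None]
E
python3 - <<'E'
from h import *
a=grab('top','t0.png');b=grab('side','s0.png')
for d in(a,b):print(d['vfov'],d['cx'],d['cy'],d['dist'],np.round(np.linalg.inv(d['view']),3).tolist())
s=bot.get_state();print(s['eef_pos'],s['tool_rot'],s['wrist_force'],bot.hold_point_z)
E
```

```text
42.85549192355301 326.6782050231738 196.6169053716731 [-0.03741469  0.          0.          0.          0.        ] [[0.023, 0.992, -0.126, 0.45], [-1.0, 0.024, 0.008, -0.029], [0.011, 0.126, 0.992, 0.834], [0.0, 0.0, 0.0, 1.0]]
46.448119606784026 317.75923353096056 200.53930541783262 [-0.01782726  0.          0.          0.          0.        ] [[-0.954, 0.161, -0.251, 0.377], [-0.298, -0.57, 0.766, 0.47], [-0.019, 0.806, 0.592, 0.501], [0.0, 0.0, 0.0, 1.0]]
[ 0.23943795 -0.54953932  0.18630662] [-3.13994630e+00 -1.23238092e-04  4.10781120e-01] [-0.28668842  0.31095267 -0.24684007] 0.0188
```

View pics/t0.png

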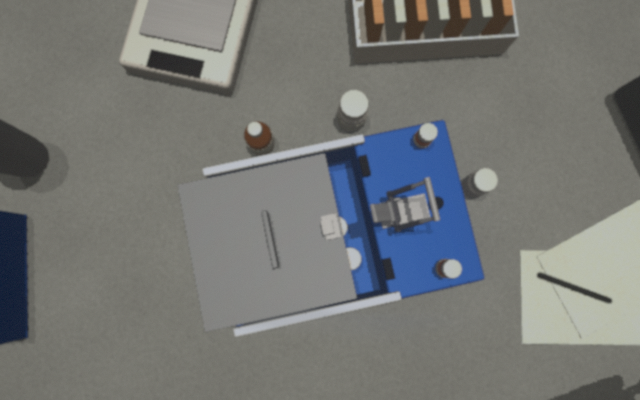

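View pics/s0.png

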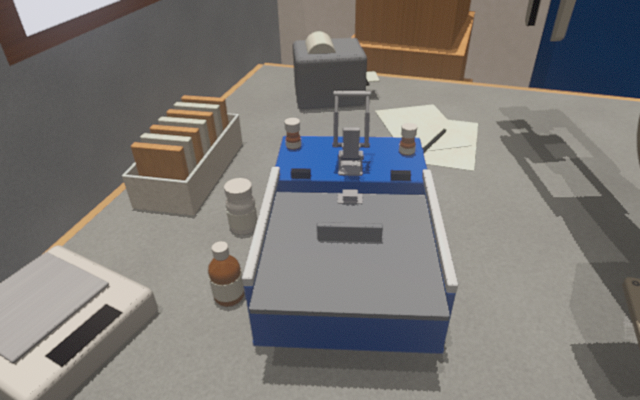

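The top view shows the case with its latch end to the right (world -y): deck corners at about (444,121) and (483,277), lid front edge from (327,153) to (356,299), rib at (265,212)-(275,268), lever at (385,212) and crossbar at (433,199). The side view shows the loop's crossbar at (352,93), lever at (350,140), keeper at (350,196) and vials at (292,135) and (408,140).

```bash
python3 - <<'E'
from h import *
a=grab('top');b=grab('side')
im=a['image'].astype(int)
hsv=cv2.cvtColor(a['image'],cv2.COLOR_BGR2HSV)
m=cv2.inRange(hsv,(108,180,90),(125,255,255));m[:, :350]=0
m=cv2.morphologyEx(m,cv2.MORPH_OPEN,np.ones((3,3)))
c=max(cv2.findContours(m,0,2)[0],key=cv2.contourArea)
h=cv2.convexHull(c).reshape(-1,2)
print('deck hull',h.tolist())
# front edge fit: right most blue pixel per row
P=[(r,np.where(m[r,:500])[0].max()+.5) for r in range(130,270)]
P=np.array(P)
W=onz(a,P[:,::-1],.110)
vx,vy,x0,y0=cv2.fitLine(W[:,:2].astype(np.float32),cv2.DIST_HUBER,0,.01,.01).ravel()
print('front edge dir',vx,vy,'ang',np.degrees(np.arctan2(vy,vx)),x0,y0)
print('deck corners',onz(a,[[444.5,121],[484,277.5]],.11).round(4).tolist())
print('rails ends z.123', onz(a,[[363,136],[364,142],[204,170],[205,175],[400,293],[400,299],[235,328],[236,334]],.123).round(4).tolist())
for n,u in dict(deck=(460,230),lid=(230,200),lid2=(300,280),lidf=(320,180),table=(100,200),rib=(270,240),keeper=(329,225),lev=(385,212),bar=(433,199),vial1=(428,131),vial2=(453,268)).items():
    print(n,depth(a,[u]).round(4).tolist())
print('lid front z',onz(a,[[327,153],[356,299]],depth(a,[(300,280)])[0,2]).round(4).tolist())
for n,u in dict(bar=(352,93),barl=(334,94),barr=(370,94),lev=(351,130),lev2=(350,155),rib=(350,221),keeper=(350,193)).items(): print('side',n,depth(b,[u]).round(4).tolist())
for n,d,bx in(('t',a,(360,110,500,300)),('s',b,(270,80,440,260))):
    x,y,X,Y=bx;cv2.imwrite(f'pics/{n}z.png',cv2.resize(d['image'][y:Y,x:X],None,fx=3.,fy=3.,interpolation=2)[:600])
E
python3 -c "
import cv2,numpy as np
a=cv2.imread('pics/tz.png');b=cv2.imread('pics/sz.png')
h=min(len(a),len(b));o=np.hstack([a[:h],b[:h]]);s=800/o.shape[1];cv2.imwrite('pics/z1.png',cv2.resize(o,None,fx=s,fy=s));print(s)"
```

```text
Traceback (most recent call last):
ValueError: max() iterable argument is empty
[ WARN:0@0.011] global loadsave.cpp:275 findDecoder imread_('pics/tz.png'): can't open/read file: check file path/integrity
[ WARN:0@0.011] global loadsave.cpp:275 findDecoder imread_('pics/sz.png'): can't open/read file: check file path/integrity
Traceback (most recent call last):
TypeError: object of type 'NoneType' has no len()
```

```bash
cat > m1.py <<'E'
from h import *
a=grab('top');b=grab('side')
im=a['image'].astype(int)
print('px',im[230,460])
m=((im[...,0]-im[...,2]>60)*255).astype(np.uint8);m[:, :350]=0
P=np.array([(np.where(m[r,:500])[0].max()+.5,r) for r in range(135,265)])
W=onz(a,P,.110)
vx,vy,x0,y0=cv2.fitLine(W[:,:2].astype(np.float32),cv2.DIST_HUBER,0,.01,.01).ravel()
print('front edge dir ang',np.degrees(np.arctan2(vy,vx)),x0,y0)
print('deck corners',onz(a,[[444.5,121],[484,277.5]],.11).round(4).tolist())
print('rails ends z.123', onz(a,[[363,136],[364,142],[204,170],[205,175],[400,293],[400,299],[235,328],[236,334]],.123).round(4).tolist())
for n,u in dict(deck=(460,230),lid=(230,200),lid2=(300,280),lidf=(320,180),table=(100,200),rib=(270,240),keeper=(329,225),lev=(385,212),bar=(433,199),vial1=(428,131),vial2=(453,268)).items():
    print(n,depth(a,[u]).round(4).tolist())
print('lid front',onz(a,[[327,153],[356,299]],depth(a,[(300,280)])[0,2]).round(4).tolist())
for n,u in dict(bar=(352,93),barl=(334,94),barr=(370,94),lev=(351,130),lev2=(350,155),rib=(350,221),keeper=(350,193)).items(): print('side',n,depth(b,[u]).round(4).tolist())
A=cv2.resize(a['image'][110:300,360:500],None,fx=3,fy=3,interpolation=2);B=cv2.resize(b['image'][80:270,275:435],None,fx=3,fy=3,interpolation=2)
o=np.hstack([A,B]);s=800/o.shape[1];cv2.imwrite('pics/z1.png',cv2.resize(o,None,fx=s,fy=s));print(s*3)
E
python3 m1.py
```

```text
px [158  90  54]
front edge dir ang 13.666424 0.55541575 -0.22947611
deck corners [[0.6583, -0.2051, 0.11], [0.4323, -0.2599, 0.11]]
rails ends z.123 [[0.6292, -0.0846, 0.123], [0.6205, -0.0861, 0.123], [0.5744, 0.1398, 0.123], [0.5673, 0.138, 0.123], [0.4092, -0.1387, 0.123], [0.401, -0.1388, 0.123], [0.357, 0.0863, 0.123], [0.349, 0.0846, 0.123]]
deck [[0.4988, -0.2264, 0.1095]]
lid [[0.5334, 0.1023, 0.116]]
lid2 [[0.4237, -0.0002, 0.1161]]
lidf [[0.5654, -0.0246, 0.1147]]
table [[0.5417, 0.3392, -0.001]]
rib [[0.4772, 0.0409, 0.1422]]
keeper [[0.5002, -0.0387, 0.1316]]
lev [[0.5164, -0.1114, 0.1683]]
bar [[0.5281, -0.1628, 0.2231]]
vial1 [[0.6306, -0.1712, 0.1551]]
vial2 [[0.4451, -0.2036, 0.1572]]
lid front [[0.6046, -0.0337, 0.1161], [0.3993, -0.0786, 0.1161]]
side bar [[0.526, -0.1589, 0.223]]
side barl [[0.5518, -0.153, 0.221]]
side barr [[0.5969, -0.6616, 0.003]]
side lev [[0.5098, -0.09, 0.1994]]
side lev2 [[0.5181, -0.1227, 0.1395]]
side rib [[0.4851, 0.0066, 0.1191]]
side keeper [[0.4956, -0.0336, 0.1344]]
2.6666666666666665
```

View pics/z1.png

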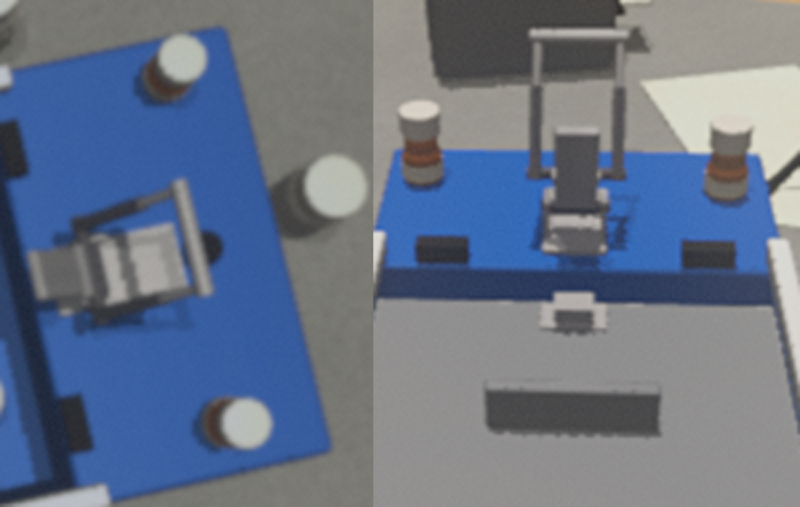

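The crop shows the lever leaning to the lid, the loop leaning away (bar at crop (580,35)), and the keeper at crop (573,310); buffers are clear. Case origin comes to about (0.503,-0.058), with case x at 103.7° and the lid about 42 mm open. Going to the back of the rib now.

Call:
send_rows:
  commands:
    - [255,0,0,80,0]
    - [255,0,0,114,0]
    - [255,232,618,114,80.2]
    - [255,232,618,114,80.2]
    - [255,232,618,114,80.2]
    - [255,232,618,114,80.2]
    - [255,232,618,114,80.2]
    - [255,232,618,114,80.2]
    - [255,232,618,114,80.2]
    - [255,232,618,114,80.2]

```text
t: 1.55
eef_pos: [0.4157, -0.0801, 0.3015]
tool_rot: [3.141, 0.001, 1.815]
wrist_force: [1.4, -0.4, -0.6]
width: 0.0015
grip_force: 0.0
```

Call:
send_rows:
  commands:
    - [255,0,0,0,0]

```text
t: 1.68
eef_pos: [0.4162, -0.0778, 0.3014]
tool_rot: [3.141, -0.001, 1.819]
wrist_force: [0.5, -1.2, -0.2]
width: 0.0006
grip_force: 0.0
```

Call:
send_rows:
  commands:
    - [255,20,50,0,0]
    - [255,40,100,0,0]
    - [255,56,146.5,0,0]
    - [255,56,146.5,-50,0]
    - [255,56,146.5,-100,0]
    - [255,56,146.5,-140,0]
    - [255,56,146.5,-160,0]
    - [255,56,146.5,-172,0]
    - [255,56,146.5,-172,0]

```text
t: 2.8
eef_pos: [0.471, 0.0638, 0.1288]
tool_rot: [-3.14, -0.0, 1.809]
wrist_force: [-0.1, -0.2, 0.3]
width: 0.0007
grip_force: 0.0
```

```bash
python3 - <<'E'
from h import *
b=grab('side');a=grab('top')
o=np.hstack([b['image'][60:300,230:460],a['image'][100:340,170:500]]);cv2.imwrite('pics/z2.png',cv2.resize(o,None,fx=800/o.shape[1],fy=800/o.shape[1]))
E
```

```text
(no output)
```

View pics/z2.png

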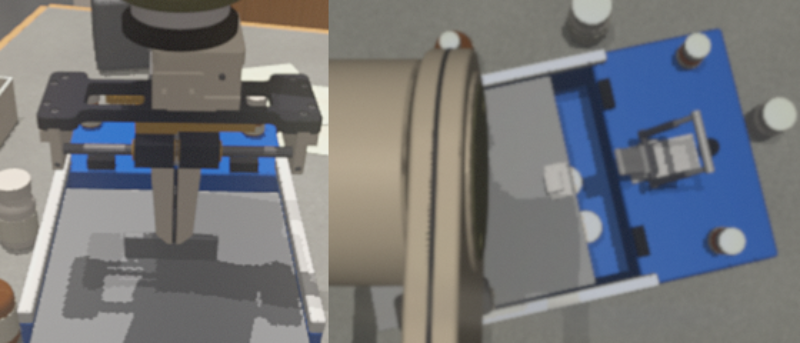

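The fingers stand just behind the rib (left half, about (175,240)); the way is clear. Pushing along case -x.

Call:
send_rows:
  commands:
    - [255,1.2,-4.9,0,0]
    - [255,2.4,-9.7,0,0]
    - [255,3.5,-14.6,0,0]
    - [255,4.7,-19.4,0,0]
    - [255,5.9,-24.3,0,0]
    - [255,7.1,-29.2,0,0]
    - [255,8.3,-34,0,0]
    - [255,9.5,-38.9,0,0]
    - [255,10.6,-43.7,0,0]
    - [255,10.6,-43.7,0,0]

```text
t: 4.15
eef_pos: [0.482, 0.0205, 0.1292]
tool_rot: [-3.142, 0.0, 1.81]
wrist_force: [-0.2, 0.0, 0.5]
width: 0.0008
grip_force: 0.0
```

Call:
send_rows:
  commands:
    - [255,0.5,-1.9,0,0]
    - [255,0.9,-3.9,0,0]
    - [255,0.9,-3.9,0,0]

```text
t: 4.53
eef_pos: [0.4829, 0.0169, 0.1292]
tool_rot: [3.142, 0.0, 1.81]
wrist_force: [0.3, -0.2, -1.0]
width: 0.0006
grip_force: 0.0
```

Call:
send_rows:
  commands:
    - [255,0.5,-1.9,0,0]
    - [255,0.5,-1.9,0,0]
    - [255,0.9,-3.9,0,0]
    - [255,0.9,-3.9,0,0]

```text
t: 5.03
eef_pos: [0.4838, 0.0129, 0.1292]
tool_rot: [-3.142, 0.0, 1.81]
wrist_force: [-0.4, -0.8, -0.2]
width: 0.0006
grip_force: 0.0
```

```bash
python3 - <<'E'
from h import *
b=grab('side');a=grab('top')
print(bot.get_state()['wrist_force'])
cv2.imwrite('pics/z3.png',cv2.resize(a['image'][100:340,250:500],None,fx=2,fy=2))
E
```

```text
[ 0.06449103 -0.40808212 -0.14234439]
```

View pics/z3.png

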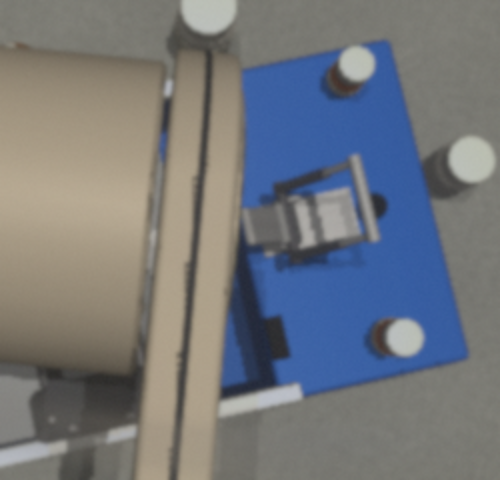

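The arm hides most of the lid in this view; the lid's edge is not clearly seen, so I check it in the side view numerically.

```bash
cat >> h.py <<'E'
O=np.array([.5028,-.0576,0]);T=np.radians(103.67)
RC=np.array([[np.cos(T),np.sin(T),0],[-np.sin(T),np.cos(T),0],[0,0,1]])
def case(p): return (np.atleast_2d(p)-O)@RC.T
E
python3 - <<'E'
from h import *
b=grab('side')
# depth profile in case frame down a column of lid
for y in(-.07,.07,0):
    out=[]
    for x in np.arange(-.06,.14,.01):
        p=O+RC.T@np.array([x,y,.118]);V=np.array(b['view']);q=V[:3,:3]@p+V[:3,3]
        uv=cv2.projectPoints(np.array([[q[0],-q[1],-q[2]]]),np.zeros(3),np.zeros(3),b['K'],b['dist'])[0].ravel()
        c=case(depth(b,[uv.round()]))[0]; out.append((int(uv[0]),int(uv[1]),*(c*1000).round().astype(int).tolist()))
    print(y,out)
print(case(bot.get_state()['eef_pos']))
cv2.imwrite('pics/z4.png',cv2.resize(b['image'][60:340,230:470],None,fx=2,fy=2))
E
```

```text
-0.07 [(303, 168, -52, -68, 123), (303, 172, -43, -69, 123), (302, 175, -41, -71, 117), (301, 179, -41, -71, 110), (301, 183, -40, -73, 105), (300, 187, -42, -73, 96), (299, 191, -42, -75, 89), (299, 195, 11, -70, 119), (298, 199, 21, -69, 119), (297, 203, 33, -69, 120), (297, 208, 40, -70, 118), (296, 212, 55, -70, 121), (295, 217, 61, -69, 119), (294, 221, 72, -70, 119), (294, 226, 82, -70, 119), (293, 231, 93, -70, 120), (292, 236, 103, -70, 120), (291, 242, 111, -69, 119), (290, 247, 542, -2, 501), (289, 253, 131, -69, 119)]
0.07 [(395, 170, -53, 70, 123), (396, 173, -43, 69, 122), (396, 177, -42, 71, 116), (397, 181, -42, 71, 111), (397, 185, -42, 74, 103), (398, 189, -42, 74, 96), (398, 193, -42, 76, 89), (399, 197, 11, 70, 119), (399, 201, 21, 70, 118), (400, 206, 31, 69, 119), (400, 210, 43, 70, 120), (401, 215, 53, 69, 120), (402, 219, 62, 70, 119), (402, 224, 72, 70, 119), (403, 229, 81, 69, 118), (403, 234, 92, 70, 120), (404, 239, 102, 70, 120), (405, 245, 111, 69, 119), (406, 250, 121, 70, 118), (406, 256, 132, 70, 119)]
0 [(349, 169, 83, -1, 209), (349, 173, 82, -1, 204), (349, 176, 83, -1, 199), (349, 180, 82, -1, 194), (349, 184, 83, -1, 189), (349, 188, 83, 0, 183), (348, 192, 82, 0, 176), (348, 196, 82, 0, 170), (348, 200, 83, 0, 164), (348, 204, 31, 0, 118), (348, 209, 41, 0, 120), (348, 213, 50, 1, 118), (348, 218, 62, -1, 119), (348, 223, 102, -1, 145), (348, 228, 107, -1, 141), (348, 233, 107, 0, 133), (348, 238, 108, 0, 125), (348, 243, 112, 0, 119), (347, 249, 122, 0, 120), (347, 254, 131, 0, 119)]
[[0.07311821 0.00182634 0.12921368]]
```

View pics/z4.png

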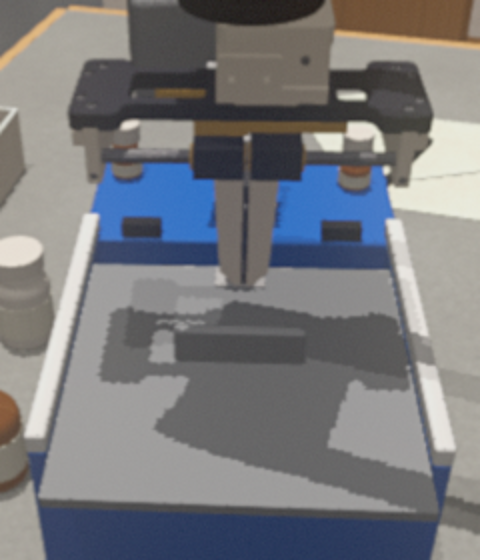

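The picture shows the fingers in front of the rib and clearly above it: they passed over it, fingertip at about (240,287) in the crop, and the lid has not moved. The tips look ~30 mm higher than the reported TCP; I measure that.

```bash
python3 - <<'E'
from h import *
b=grab('side')
for r in range(194,206,1):
    print(r,[tuple((case(depth(b,[(u,r)]))[0]*1000).round().astype(int).tolist()) for u in (341,345,348,351,355,360)])
s=bot.get_state();print(s['joints'],s['eef_pos'],s['width'])
E
```

```text
194 [(83, -10, 174), (83, -5, 174), (82, -1, 173), (81, 2, 173), (81, 7, 173), (83, 13, 174)]
195 [(83, -10, 172), (83, -5, 172), (83, -1, 173), (29, 3, 134), (82, 7, 172), (82, 13, 172)]
196 [(83, -10, 171), (84, -5, 172), (82, -1, 170), (30, 3, 133), (84, 7, 172), (84, 13, 172)]
197 [(83, -10, 169), (82, -5, 169), (83, -1, 169), (31, 3, 132), (542, -2, 501), (84, 13, 170)]
198 [(19, -11, 122), (83, -5, 168), (81, -1, 166), (29, 3, 129), (82, 7, 168), (82, 13, 168)]
199 [(20, -11, 120), (82, -5, 166), (83, -1, 167), (24, 3, 124), (83, 7, 167), (21, 15, 122)]
200 [(24, -11, 122), (542, -2, 501), (82, -1, 165), (25, 3, 123), (83, 7, 165), (23, 15, 121)]
201 [(25, -11, 121), (26, -5, 121), (81, -1, 162), (25, 3, 121), (82, 7, 163), (24, 15, 121)]
202 [(27, -11, 121), (26, -5, 120), (83, -1, 162), (29, 3, 123), (82, 7, 162), (27, 15, 121)]
203 [(27, -11, 119), (29, -5, 120), (29, -1, 120), (29, 3, 120), (27, 9, 119), (28, 15, 120)]
204 [(30, -11, 119), (30, -5, 119), (31, -1, 120), (29, 3, 119), (29, 9, 119), (28, 15, 119)]
205 [(33, -11, 120), (32, -5, 119), (32, -1, 119), (33, 3, 120), (32, 9, 119), (32, 15, 120)]
[-7.90616167e-02 -1.53537584e-01  1.87656128e+00  1.46340350e-05
  1.41864567e+00 -3.18812519e-01] [0.48372076 0.01304274 0.12919571] 0.00020098707275500132
```

The fingertips really stand ~31 mm above the reported TCP height. Going back behind the rib and lowering accordingly.

Call:
send_rows:
  commands:
    - [255,-4,16,4,0]
    - [255,-8,33,4,0]
    - [255,-13,52,4,0]
    - [255,-13,52,4,0]
    - [255,-13,52,-15,0]
    - [255,-13,52,-29,0]
    - [255,-13,52,-29,0]

```text
t: 6.1
eef_pos: [0.469, 0.0646, 0.0977]
tool_rot: [-3.137, -0.001, 1.81]
wrist_force: [0.4, 0.4, -0.5]
width: 0.0007
grip_force: 0.0
```

```bash
python3 - <<'E'
from h import *
b=grab('side')
s=bot.get_state();e=s['eef_pos'];print(case(e),s['wrist_force'])
for r in range(228,256,2):
    print(r,[tuple((case(depth(b,[(u,r)]))[0]*1000).round().astype(int).tolist()) for u in (330,340,345,357)])
E
```

```text
[[0.12654773 0.00320248 0.09887987]] [-0.32518472  0.26405342  0.42581726]
228 [(108, -22, 141), (136, -10, 164), (136, -4, 165), (136, 9, 165)]
230 [(109, -22, 138), (136, -10, 161), (137, -4, 162), (136, 10, 162)]
232 [(107, -22, 134), (136, -10, 158), (135, -4, 158), (136, 10, 159)]
234 [(107, -22, 130), (137, -10, 156), (136, -4, 156), (135, 10, 155)]
236 [(109, -22, 129), (136, -10, 152), (136, -4, 152), (136, 10, 153)]
238 [(108, -22, 125), (136, -10, 149), (136, -4, 150), (137, 10, 151)]
240 [(107, -22, 121), (136, -9, 146), (136, -4, 147), (136, 10, 147)]
242 [(110, -22, 120), (136, -9, 143), (137, -4, 145), (137, 10, 145)]
244 [(542, -2, 501), (136, -9, 141), (138, -4, 142), (137, 10, 142)]
246 [(115, -22, 118), (115, -10, 119), (134, -4, 136), (135, 10, 137)]
248 [(121, -22, 120), (120, -10, 120), (137, -4, 135), (136, 10, 135)]
250 [(124, -22, 119), (123, -10, 119), (123, -4, 120), (137, 10, 132)]
252 [(127, -22, 119), (126, -9, 119), (125, -3, 118), (127, 11, 121)]
254 [(130, -21, 119), (129, -9, 118), (130, -3, 119), (130, 11, 120)]
```

Call:
send_rows:
  commands:
    - [255,1.2,-4.9,0,0]
    - [255,2.4,-9.7,0,0]
    - [255,3.5,-14.6,0,0]
    - [255,4.7,-19.4,0,0]
    - [255,5.9,-24.3,0,0]
    - [255,7.1,-29.2,0,0]
    - [255,8.3,-34,0,0]
    - [255,9.2,-37.9,0,0]
    - [255,9.9,-40.8,0,0]
    - [255,9.9,-40.8,0,0]

```text
t: 7.4
eef_pos: [0.4805, 0.0238, 0.1001]
tool_rot: [-3.141, 0.0, 1.81]
wrist_force: [-0.2, 0.4, -0.2]
width: 0.0003
grip_force: 0.0
```

Call:
send_rows:
  commands:
    - [255,0.2,-1,0,0]
    - [255,0.5,-1.9,0,0]
    - [255,0.7,-2.9,0,0]
    - [255,0.7,-2.9,0,0]

```text
t: 7.9
eef_pos: [0.4812, 0.0213, 0.1001]
tool_rot: [-3.141, -0.0, 1.811]
wrist_force: [-1.8, 0.7, -0.7]
width: 0.0008
grip_force: 0.6
```

Call:
send_rows:
  commands:
    - [255,0.2,-1,0,0]
    - [255,0.5,-1.9,0,0]
    - [255,0.5,-1.9,0,0]

```text
t: 8.28
eef_pos: [0.4819, 0.0193, 0.1003]
tool_rot: [3.142, 0.0, 1.81]
wrist_force: [0.3, 0.2, -0.4]
width: 0.0005
grip_force: 0.5
```

Call:
send_rows:
  commands:
    - [255,0.2,-1,0,0]
    - [255,0.5,-1.9,0,0]
    - [255,0.5,-1.9,0,0]

```text
t: 8.65
eef_pos: [0.4824, 0.0174, 0.1003]
tool_rot: [3.142, 0.0, 1.81]
wrist_force: [-2.1, -0.0, -0.1]
width: 0.0005
grip_force: 0.5
```

Call:
send_rows:
  commands:
    - [255,0.2,-1,0,0]
    - [255,0.5,-1.9,0,0]
    - [255,0.5,-1.9,0,0]

```text
t: 9.02
eef_pos: [0.4829, 0.0155, 0.1003]
tool_rot: [3.142, 0.0, 1.81]
wrist_force: [-0.6, 1.5, -0.5]
width: 0.0006
grip_force: 0.4
```

Call:
send_rows:
  commands:
    - [255,0.2,-1,0,0]
    - [255,0.2,-1,0,0]

```text
t: 9.28
eef_pos: [0.4831, 0.0145, 0.1003]
tool_rot: [3.142, 0.0, 1.81]
wrist_force: [-0.2, 0.6, -1.0]
width: 0.0003
grip_force: 0.5
```

Call:
send_rows:
  commands:
    - [255,0.2,-1,0,0]
    - [255,0.2,-1,0,0]

```text
t: 9.52
eef_pos: [0.4834, 0.0135, 0.1003]
tool_rot: [3.141, 0.0, 1.811]
wrist_force: [0.2, 0.4, -0.5]
width: 0.001
grip_force: 0.5
```

Call:
send_rows:
  commands:
    - [255,0.2,-1,0,0]
    - [255,0.2,-1,0,0]

```text
t: 9.78
eef_pos: [0.4836, 0.0126, 0.1003]
tool_rot: [3.141, 0.0, 1.811]
wrist_force: [0.3, 0.5, -0.5]
width: 0.0005
grip_force: 0.5
```

Call:
send_rows:
  commands:
    - [255,0.2,-1,0,0]
    - [255,0.2,-1,0,0]

```text
t: 10.02
eef_pos: [0.4838, 0.0115, 0.1003]
tool_rot: [3.141, 0.0, 1.811]
wrist_force: [1.1, 1.0, -0.2]
width: 0.001
grip_force: 0.5
```

Call:
send_rows:
  commands:
    - [255,0.2,-1,0,0]
    - [255,0.2,-1,0,0]

```text
t: 10.28
eef_pos: [0.4839, 0.0105, 0.1003]
tool_rot: [3.141, 0.0, 1.81]
wrist_force: [0.0, 1.0, -0.2]
width: 0.0006
grip_force: 0.5
```

```bash
python3 - <<'E'
from h import *
b=grab('side')
s=bot.get_state();e=s['eef_pos'];print(case(e),s['wrist_force'])
for r in range(160,250,4):
    print(r,[tuple((case(depth(b,[(u,r)]))[0]*1000).round().astype(int).tolist()) for u in (320,327,340,378,385)])
E
```

```text
[[0.0706128  0.00226473 0.10030072]] [ 0.32554513  0.71919069 -0.26459131]
160 [(100, -33, 231), (107, -25, 236), (108, -11, 237), (107, 30, 237), (100, 38, 233)]
164 [(-86, -46, 111), (107, -25, 231), (107, -11, 231), (107, 30, 232), (101, 38, 229)]
168 [(-73, -46, 111), (108, -25, 227), (107, -11, 226), (108, 31, 228), (-76, 55, 112)]
172 [(-62, -45, 111), (-61, -34, 112), (81, -11, 204), (-66, 44, 110), (-64, 55, 112)]
176 [(-39, -43, 119), (-39, -33, 119), (80, -11, 197), (-42, 43, 119), (-42, 53, 119)]
180 [(-29, -43, 119), (-27, -32, 120), (80, -11, 192), (-31, 42, 119), (-30, 52, 120)]
184 [(-17, -42, 120), (-18, -32, 119), (80, -11, 187), (-19, 42, 120), (-19, 52, 120)]
188 [(-7, -42, 119), (-8, -32, 119), (82, -11, 182), (-11, 41, 119), (-11, 51, 119)]
192 [(2, -41, 119), (2, -31, 119), (81, -11, 175), (0, 41, 119), (-1, 51, 119)]
196 [(12, -40, 119), (11, -31, 118), (79, -11, 168), (9, 41, 119), (10, 50, 120)]
200 [(56, -37, 144), (56, -28, 144), (78, -11, 161), (20, 40, 120), (18, 50, 119)]
204 [(61, -37, 142), (60, -28, 141), (79, -11, 156), (61, 37, 144), (29, 49, 120)]

[... 227 characters left out ...]
 125), (55, 48, 120)]
220 [(66, -37, 119), (66, -28, 119), (65, -11, 119), (63, 38, 119), (62, 48, 118)]
224 [(76, -37, 120), (75, -28, 120), (74, -11, 120), (72, 38, 120), (71, 47, 119)]
228 [(82, -36, 119), (81, -27, 118), (81, -11, 119), (80, 38, 120), (79, 47, 119)]
232 [(91, -36, 120), (90, -27, 119), (89, -10, 119), (89, 37, 120), (87, 46, 120)]
236 [(98, -35, 119), (98, -27, 119), (97, -10, 119), (96, 37, 120), (96, 46, 120)]
240 [(106, -35, 120), (105, -26, 119), (104, -10, 118), (104, 37, 120), (104, 45, 120)]
244 [(112, -34, 118), (113, -26, 119), (112, -10, 119), (110, 37, 119), (110, 45, 120)]
248 [(121, -34, 119), (121, -25, 120), (120, -10, 120), (119, 36, 120), (117, 45, 119)]
```

Lid is moving with the finger; front edge at about case x -0.043. Continuing in 1 mm steps until force.

Call:
send_rows:
  commands:
    - [255,0.2,-1,0,0]
    - [255,0.2,-1,0,0]

```text
t: 10.58
eef_pos: [0.484, 0.0102, 0.1003]
tool_rot: [3.142, -0.001, 1.811]
wrist_force: [-0.4, 4.7, 2.3]
width: 0.0007
grip_force: 2.6
```

Call:
send_rows:
  commands:
    - [255,0.2,-1,0,0]
    - [255,0.2,-1,0,0]

```text
t: 10.82
eef_pos: [0.484, 0.0102, 0.1003]
tool_rot: [3.142, -0.003, 1.811]
wrist_force: [-1.1, 9.0, 3.1]
width: 0.0002
grip_force: 4.9
```

Call:
send_rows:
  commands:
    - [255,0.2,-1,0,0]
    - [255,0.2,-1,0,0]

```text
t: 11.08
eef_pos: [0.4839, 0.0102, 0.1003]
tool_rot: [3.142, -0.004, 1.811]
wrist_force: [-2.4, 14.5, 4.3]
width: 0.0004
grip_force: 7.1
```

Firm resistance, ~15 N. Hold, then back off and rise.

Call:
send_rows:
  commands:
    - [255,0,0,0,0]
    - [255,0,0,0,0]
    - [255,0,0,0,0]
    - [255,0,0,0,0]
    - [255,-1,4,0,0]
    - [255,-3,12,0,0]
    - [255,-3,12,50,0]
    - [255,-3,12,100,0]
    - [255,-3,12,150,0]
    - [255,-3,12,150,0]

```text
t: 12.32
eef_pos: [0.484, 0.0194, 0.2554]
tool_rot: [3.134, 0.003, 1.81]
wrist_force: [0.1, -0.1, -0.3]
width: 0.0002
grip_force: 0.0
```

Call:
send_rows:
  commands:
    - [255,14,-53,0,0]
    - [255,28,-106,0,0]
    - [255,42,-160,0,0]
    - [255,53.4,-208,0,0]
    - [255,53.4,-208,0,0]
    - [255,53.4,-208,0,0]

```text
t: 13.08
eef_pos: [0.5343, -0.188, 0.2489]
tool_rot: [-3.14, -0.001, 1.81]
wrist_force: [0.3, 1.1, 0.2]
width: 0.0007
grip_force: 0.0
```

```bash
cat > m2.py <<'E'
from h import *
import sys
b=grab('side');a=grab('top')
s=bot.get_state();print(s['t'],s['eef_pos'],case(s['eef_pos']),s['wrist_force'])
def crop(d,c0):
    p=O+RC.T@np.array(c0);V=np.array(d['view']);q=V[:3,:3]@p+V[:3,3]
    u,v=cv2.projectPoints(np.array([[q[0],-q[1],-q[2]]]),np.zeros(3),np.zeros(3),d['K'],d['dist'])[0].ravel().astype(int)
    return u,v
for x0 in(-.06,):
  u,v=crop(b,(x0,0,.17))
  for r in range(70,240,4): print(r,[tuple((case(depth(b,[(c,r)]))[0]*1000).round().astype(int).tolist()) for c in range(330,373,6)])
cv2.imwrite(f'pics/{sys.argv[1]}.png',cv2.resize(np.hstack([b['image'][50:250,250:450],a['image'][110:310,300:500]]),None,fx=2,fy=2))
E
python3 m2.py m2a
```

```text
13.175 [ 0.53462026 -0.18726958  0.24977002] [[-0.13351649 -0.00027416  0.24977002]] [1.12277881 0.27205867 0.25509695]
70 [(-517, -49, 102), (-522, -35, 100), (-519, -21, 101), (-526, -7, 99), (-529, 7, 98), (-527, 21, 99), (-543, 36, 93), (-1249, 84, -173)]
74 [(-517, -49, 92), (-519, -35, 92), (-524, -21, 90), (-525, -7, 89), (-526, 7, 89), (-528, 22, 88), (-544, 36, 82), (-622, 54, 52)]
78 [(-516, -49, 83), (-523, -35, 80), (-525, -21, 79), (-524, -7, 80), (-527, 8, 79), (-531, 22, 77), (-584, 38, 56), (-596, 54, 52)]
82 [(-518, -49, 72), (-522, -35, 71), (-521, -21, 71), (-524, -6, 70), (-525, 8, 70), (-530, 22, 68), (-563, 38, 54), (-689, 59, 3)]
86 [(-517, -49, 62), (-519, -35, 62), (-523, -21, 60), (-524, -6, 60), (-529, 8, 58), (-530, 23, 58), (-662, 42, 3), (542, -2, 501)]
90 [(-518, -49, 52), (-522, -35, 50), (-526, -21, 49), (-526, -6, 49), (-530, 8, 47), (-531, 23, 47), (-635, 41, 3), (-638, 57, 2)]
94 [(-519, -49, 41), (-102, -22, 222), (-105, -13, 221), (-103, -4, 222), (-103, 4, 222), (-102, 13, 222), (-102, 22, 222), (-609, 57, 3)]
98 [(-517, -49, 32), (-100, -22, 21
[... 3994 characters left out ...]
1, 120), (59, 7, 119), (62, 15, 121), (60, 23, 119), (63, 31, 122)]
222 [(71, -24, 120), (68, -16, 118), (69, -8, 119), (69, -1, 119), (69, 7, 119), (69, 15, 120), (68, 23, 119), (67, 31, 118)]
226 [(80, -24, 120), (79, -16, 120), (77, -8, 119), (77, 0, 119), (75, 7, 118), (78, 15, 121), (76, 23, 119), (76, 30, 119)]
230 [(86, -23, 119), (85, -16, 119), (84, -8, 118), (85, 0, 119), (84, 7, 119), (85, 15, 120), (83, 23, 119), (84, 30, 120)]
234 [(94, -23, 119), (94, -15, 119), (95, -8, 121), (94, 0, 120), (93, 7, 120), (91, 15, 118), (93, 22, 120), (91, 30, 119)]
238 [(102, -23, 120), (102, -15, 120), (102, -8, 120), (101, 0, 119), (100, 7, 119), (99, 15, 118), (100, 22, 120), (100, 30, 119)]
```

View pics/m2a.png

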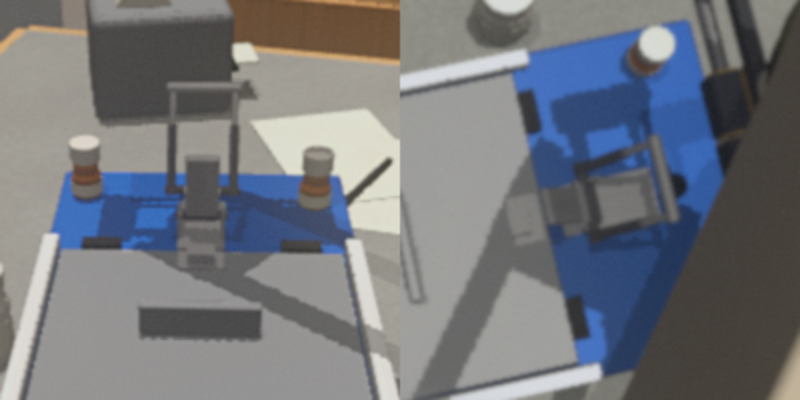

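Lid rests on the buffers, deck clear; bar at about case (-0.106, 0, 0.218). Lowering the fingertips behind the bar and pushing it over.

Call:
send_rows:
  commands:
    - [255,0,0,-40,0]
    - [255,0,0,-71,0]
    - [255,0,0,-71,0]
    - [255,-2.4,9.7,-71,0]
    - [255,-3.8,15.5,-71,0]
    - [255,-5.2,21.4,-71,0]
    - [255,-6.6,27.2,-71,0]
    - [255,-8,33,-71,0]

```text
t: 14.18
eef_pos: [0.5268, -0.155, 0.1794]
tool_rot: [3.141, 0.0, 1.811]
wrist_force: [0.2, -0.5, 0.5]
width: 0.0006
grip_force: 0.1
```

Call:
send_rows:
  commands:
    - [255,-1.4,5.8,0,0]
    - [255,-2.8,11.7,1,0]
    - [255,-4.3,17.5,2,0]
    - [255,-5.7,23.3,3,0]
    - [255,-7.1,29.2,4,0]
    - [255,-8.5,35,5,0]
    - [255,-9.9,40.8,5,0]
    - [255,-11.1,45.7,5,0]
    - [255,-11.1,45.7,5,0]

```text
t: 15.3
eef_pos: [0.5157, -0.1093, 0.1842]
tool_rot: [-3.142, -0.0, 1.811]
wrist_force: [0.4, -0.2, 0.2]
width: 0.0004
grip_force: 0.0
```

```bash
sed -i 's/range(70,240,4)/range(86,200,5)/' m2.py; python3 m2.py m2b
```

```text
15.4 [ 0.51574835 -0.10966571  0.18422122] [[-0.05365092 -0.00027691  0.18422122]] [-0.07794614 -0.86510583  0.33471973]
86 [(-520, -49, 61), (-521, -35, 61), (-42, -12, 259), (-44, -4, 259), (-43, 3, 259), (-43, 11, 259), (-662, 42, 3), (-662, 58, 3)]
91 [(-521, -49, 48), (-519, -35, 49), (-42, -12, 252), (-41, -4, 253), (-42, 4, 252), (-42, 12, 252), (-630, 41, 3), (-632, 57, 1)]
96 [(-516, -49, 37), (-519, -35, 36), (-44, -12, 244), (-43, -4, 245), (-44, 4, 245), (-44, 12, 245), (-599, 41, 2), (-597, 56, 3)]
101 [(-521, -49, 22), (-523, -35, 21), (-45, -12, 237), (-42, -4, 238), (-44, 4, 237), (-45, 12, 237), (-566, 40, 3), (-565, 55, 3)]
106 [(-522, -50, 8), (-522, -35, 8), (-43, -12, 230), (-43, -4, 231), (-44, 4, 230), (-45, 12, 230), (-537, 39, 3), (-538, 54, 2)]
111 [(-503, -49, 4), (-508, -34, 2), (-508, -20, 2), (-44, -4, 223), (-44, 4, 223), (-508, 24, 2), (-510, 39, 2), (-507, 53, 3)]
116 [(-478, -48, 3), (-478, -33, 3), (-478, -19, 3), (-481, -5, 2), (-480, 10, 3), (-479, 24, 3), (-480, 38, 3), (-480, 53, 3)]
121 [(-453, -47, 2), (-21, -19, 219), (-20, -11, 220), (-19, -
[... 1379 characters left out ...]
61, 16, 115), (-67, 26, 111), (-66, 35, 112)]
176 [(-39, -29, 119), (-39, -20, 119), (-36, -11, 122), (-17, -2, 134), (-17, 7, 134), (-40, 16, 119), (-43, 25, 118), (-42, 34, 118)]
181 [(-27, -28, 118), (-27, -19, 119), (-24, -10, 121), (-24, -2, 121), (-22, 7, 122), (-27, 16, 120), (-27, 25, 120), (-29, 33, 119)]
186 [(-12, -27, 119), (-12, -19, 120), (-14, -10, 119), (-13, -2, 120), (-13, 7, 120), (-15, 16, 119), (-15, 24, 119), (-16, 33, 119)]
191 [(0, -27, 119), (1, -18, 120), (-2, -10, 119), (-3, -1, 118), (-1, 7, 120), (-2, 16, 119), (-4, 24, 118), (-1, 33, 120)]
196 [(11, -26, 119), (13, -18, 121), (10, -10, 118), (12, -1, 120), (8, 7, 118), (9, 16, 118), (10, 24, 119), (10, 32, 120)]
```

View pics/m2b.png

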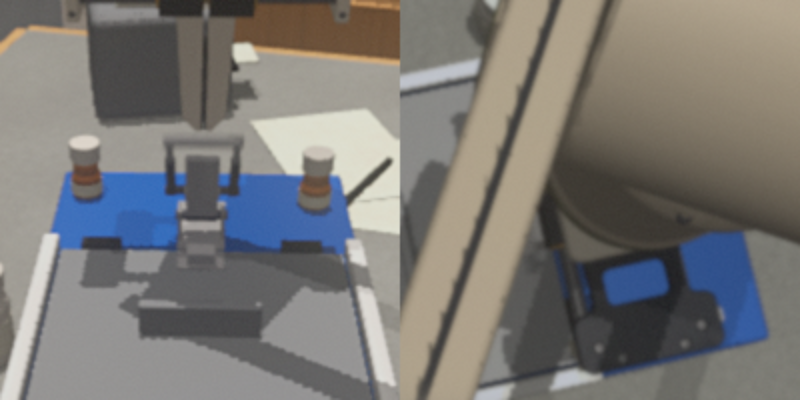

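The bar (side crop about (205,142)) is past the fingers and tipped ~30° towards the lid. I rise, wait and check that it fell.

Call:
send_rows:
  commands:
    - [255,0,0,20,0]
    - [255,0,0,45,0]
    - [255,0,0,45,0]
    - [255,0,0,45,0]

```text
t: 15.9
eef_pos: [0.5158, -0.1098, 0.2291]
tool_rot: [3.141, 0.0, 1.81]
wrist_force: [-0.4, 0.8, -0.5]
width: 0.0007
grip_force: 0.0
```

```bash
sed -i 's/range(86,200,5)/range(116,200,4)/' m2.py; python3 m2.py m2c
```

```text
16.0 [ 0.51522479 -0.10956676  0.22816859] [[-5.34310351e-02  2.08443973e-04  2.28168594e-01]] [ 0.02440891  0.38984455 -0.01485025]
116 [(-480, -48, 2), (-478, -33, 3), (-481, -19, 2), (-481, -5, 2), (-483, 10, 1), (-479, 24, 3), (-483, 38, 1), (-481, 53, 2)]
120 [(-459, -47, 1), (-463, -33, 0), (-463, -19, 0), (-458, -4, 2), (-459, 10, 2), (-457, 24, 4), (-460, 38, 2), (-461, 52, 2)]
124 [(-440, -46, 1), (-439, -32, 2), (-438, -18, 2), (-440, -4, 2), (-437, 10, 3), (-441, 24, 1), (-440, 38, 2), (-439, 51, 3)]
128 [(-417, -45, 2), (-420, -31, 1), (-419, -18, 2), (-34, -3, 202), (-37, 5, 201), (-420, 23, 2), (-419, 37, 3), (-419, 51, 3)]
132 [(-397, -44, 3), (-397, -31, 3), (-400, -17, 2), (-34, -3, 196), (-33, 5, 196), (-402, 23, 1), (-401, 37, 2), (-403, 50, 1)]
136 [(-176, -34, 112), (-178, -24, 111), (-180, -14, 111), (-40, -3, 187), (-39, 5, 187), (-384, 23, 1), (-381, 36, 2), (-384, 50, 1)]
140 [(-163, -34, 111), (-163, -24, 112), (-162, -13, 113), (-45, -3, 177), (-45, 6, 177), (-164, 17, 112), (-163, 28, 112), (-164, 38, 112)]
144 [(-148, -33, 112), (-66, -21, 158), (-64, -12
[... 1111 characters left out ...]
, (-17, 7, 134), (-39, 16, 120), (-18, 24, 134), (-41, 34, 120)]
180 [(-28, -28, 119), (-29, -19, 119), (-26, -10, 121), (-22, -2, 124), (-23, 7, 124), (-27, 16, 121), (-11, 24, 132), (-31, 33, 119)]
184 [(-17, -28, 120), (-19, -19, 119), (-17, -10, 120), (-16, -2, 121), (-18, 7, 120), (-19, 16, 120), (-5, 24, 129), (-21, 33, 119)]
188 [(-8, -27, 119), (2, -18, 126), (2, -10, 127), (1, -1, 126), (1, 7, 126), (0, 15, 126), (2, 24, 128), (-11, 33, 119)]
192 [(3, -27, 120), (1, -18, 118), (3, -10, 120), (0, -1, 118), (2, 7, 120), (3, 16, 121), (0, 24, 119), (0, 33, 120)]
196 [(12, -26, 119), (11, -18, 119), (12, -10, 120), (13, -1, 120), (10, 7, 119), (10, 16, 119), (10, 24, 119), (9, 32, 119)]
```

The loop has fallen: its bar lies on the lid at case x ≈ 0.001, about 20 mm behind the keeper seat, on both sides of y=0. Now over the lever to its lid side.

Call:
send_rows:
  commands:
    - [255,-5,20,5,0]
    - [255,-9.8,40.2,5,0]
    - [255,-9.8,40.2,0,0]
    - [255,-9.8,40.2,-40,0]
    - [255,-9.8,40.2,-72,0]
    - [255,-9.8,40.2,-72,0]

```text
t: 16.75
eef_pos: [0.5035, -0.0687, 0.154]
tool_rot: [-3.136, -0.003, 1.811]
wrist_force: [0.4, 0.4, 0.1]
width: 0.0006
grip_force: 0.0
```

Call:
send_rows:
  commands:
    - [255,1.9,-7.8,0,0]
    - [255,3.8,-15.5,1,0]
    - [255,5.9,-24,2,0]
    - [255,7.9,-32.6,3,0]
    - [255,9.2,-38,4,0]
    - [255,10.5,-43,5,0]
    - [255,12.2,-50,7,0]
    - [255,12.2,-50,7,0]

```text
t: 17.75
eef_pos: [0.5182, -0.1201, 0.1642]
tool_rot: [-3.141, 0.0, 1.81]
wrist_force: [0.6, 0.7, 0.1]
width: 0.0007
grip_force: 0.0
```

```bash
sed -i 's/range(116,200,4)/range(124,196,4)/' m2.py; python3 m2.py m2d
```

```text
17.85 [ 0.51813392 -0.11966994  0.16419759] [[-0.06393554 -0.0002306   0.16419759]] [-0.21394871  0.00792935  0.05711705]
124 [(-436, -46, 3), (-437, -32, 3), (-438, -18, 2), (-55, -3, 197), (-57, 5, 197), (-440, 24, 2), (-439, 38, 3), (-442, 52, 1)]
128 [(-419, -45, 1), (-419, -31, 2), (-417, -18, 3), (-74, -3, 181), (-75, 5, 181), (-419, 23, 3), (-419, 37, 3), (-415, 51, 5)]
132 [(-399, -44, 2), (-398, -31, 2), (-401, -17, 1), (-74, -3, 174), (-73, 6, 175), (-401, 23, 1), (-403, 37, 1), (-405, 50, 0)]
136 [(-177, -34, 112), (-178, -24, 112), (-178, -14, 111), (-74, -3, 168), (-72, 6, 169), (-382, 23, 2), (-380, 36, 3), (-380, 50, 3)]
140 [(-163, -34, 111), (-78, -21, 159), (-77, -12, 160), (-73, -3, 162), (-71, 6, 163), (542, -2, 501), (-78, 24, 159), (-165, 38, 112)]
144 [(-151, -33, 111), (-71, -21, 156), (-77, -12, 152), (-73, -3, 155), (-74, 6, 155), (-150, 17, 112), (-73, 24, 155), (-150, 37, 112)]
148 [(-137, -33, 111), (-65, -21, 152), (-138, -13, 111), (-72, -3, 148), (-72, 6, 149), (-137, 17, 112), (-65, 24, 153), (-140, 37, 110)]
152 [(-123, -32, 111), (-61, -20, 148), (-
[... 726 characters left out ...]
(-60, 16, 114), (-30, 24, 133), (-66, 35, 110)]
176 [(-39, -29, 119), (-41, -20, 118), (-35, -11, 122), (-18, -2, 133), (-18, 7, 134), (-39, 16, 121), (-23, 24, 131), (-42, 34, 119)]
180 [(-29, -28, 119), (-28, -19, 120), (-25, -10, 122), (-23, -2, 124), (-22, 7, 124), (-28, 16, 121), (-19, 24, 127), (-29, 33, 120)]
184 [(-18, -28, 119), (-11, -19, 124), (-10, -10, 125), (-10, -2, 125), (-10, 7, 125), (-11, 16, 125), (-12, 24, 124), (-20, 33, 119)]
188 [(-7, -27, 119), (-6, -19, 120), (-8, -10, 119), (-8, -1, 120), (-10, 7, 119), (-8, 16, 120), (-9, 24, 120), (-10, 33, 119)]
192 [(3, -27, 120), (1, -18, 119), (1, -10, 119), (0, -1, 119), (1, 7, 119), (3, 16, 121), (1, 24, 120), (0, 33, 119)]
```

View pics/m2d.png

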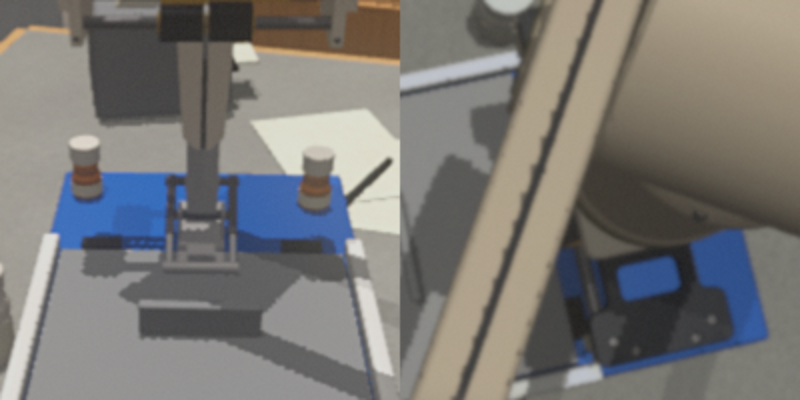

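The lever is upright, finger behind it, and the bar has been drawn to the keeper. Continue the arc with force checks.

Call:
send_rows:
  commands:
    - [255,1.4,-5.7,0,0]
    - [255,2.8,-11.3,-1,0]
    - [255,4.1,-17,-2,0]
    - [255,5.5,-22.6,-3,0]
    - [255,6.4,-26.5,-5,0]
    - [255,7.4,-30.4,-7,0]
    - [255,8.3,-34.2,-9,0]
    - [255,8.3,-34.2,-9,0]

```text
t: 18.85
eef_pos: [0.5266, -0.1541, 0.1551]
tool_rot: [3.141, 0.0, 1.81]
wrist_force: [0.7, 3.1, 2.4]
width: 0.0004
grip_force: 1.8
```

Call:
send_rows:
  commands:
    - [255,0.8,-3.4,-2,0]
    - [255,1.7,-6.8,-4.5,0]
    - [255,2.5,-10.2,-7.3,0]
    - [255,2.5,-10.2,-7.3,0]

```text
t: 19.35
eef_pos: [0.529, -0.1644, 0.1476]
tool_rot: [-3.142, 0.0, 1.81]
wrist_force: [0.2, 3.1, 1.5]
width: 0.0008
grip_force: 1.4
```

Call:
send_rows:
  commands:
    - [255,0.8,-3.1,-3.2,0]
    - [255,1.5,-6,-6.5,0]
    - [255,2.1,-8.6,-10,0]
    - [255,2.7,-10.9,-13.5,0]
    - [255,3.2,-13.1,-17,0]
    - [255,3.7,-15.2,-21,0]
    - [255,3.7,-15.2,-21,0]

```text
t: 20.23
eef_pos: [0.5321, -0.1792, 0.1261]
tool_rot: [-3.14, -0.001, 1.81]
wrist_force: [0.1, 0.4, -0.6]
width: 0.0005
grip_force: 0.0
```

Call:
send_rows:
  commands:
    - [255,0.4,-1.7,-4,0]
    - [255,0.8,-3.2,-8,0]
    - [255,1,-4.2,-12,0]
    - [255,1,-4.2,-12,0]

```text
t: 20.72
eef_pos: [0.5333, -0.1832, 0.1143]
tool_rot: [-3.141, -0.001, 1.81]
wrist_force: [-0.1, 0.5, 0.7]
width: 0.0006
grip_force: 0.0
```

Call:
send_rows:
  commands:
    - [255,0,0,-1.5,0]
    - [255,0,0,-3,0]
    - [255,0,0,-3,0]

```text
t: 21.1
eef_pos: [0.5336, -0.1832, 0.1118]
tool_rot: [-3.141, -0.0, 1.811]
wrist_force: [-1.4, 0.4, -0.7]
width: 0.0004
grip_force: 0.0
```

Call:
send_rows:
  commands:
    - [255,0,0,-1,0]
    - [255,0,0,-2,0]
    - [255,0,0,-2,0]

```text
t: 21.48
eef_pos: [0.5336, -0.1832, 0.1098]
tool_rot: [-3.141, -0.0, 1.811]
wrist_force: [-1.0, 0.2, -0.2]
width: 0.0005
grip_force: 0.0
```

Call:
send_rows:
  commands:
    - [255,0,0,-1,0]
    - [255,0,0,-1,0]

```text
t: 21.72
eef_pos: [0.5336, -0.1833, 0.1088]
tool_rot: [-3.141, -0.0, 1.811]
wrist_force: [0.1, 0.7, 0.2]
width: 0.0009
grip_force: 0.0
```

Call:
send_rows:
  commands:
    - [255,0,0,-1,0]
    - [255,0,0,-1,0]

```text
t: 21.98
eef_pos: [0.5335, -0.1832, 0.1078]
tool_rot: [-3.141, -0.0, 1.811]
wrist_force: [-0.1, 0.1, 0.6]
width: 0.0005
grip_force: 0.0
```

Call:
send_rows:
  commands:
    - [255,0,0,-1,0]
    - [255,0,0,-1,0]

```text
t: 22.22
eef_pos: [0.5336, -0.1833, 0.1068]
tool_rot: [-3.141, -0.0, 1.811]
wrist_force: [-0.9, -0.6, 0.1]
width: 0.0003
grip_force: 0.0
```

Call:
send_rows:
  commands:
    - [255,0,0,-1,0]
    - [255,0,0,-1,0]

```text
t: 22.48
eef_pos: [0.5338, -0.1833, 0.1061]
tool_rot: [3.141, 0.0, 1.811]
wrist_force: [-0.4, 0.3, 2.3]
width: 0.0001
grip_force: 0.5
```

Call:
send_rows:
  commands:
    - [255,0,0,-1,0]
    - [255,0,0,-1,0]

```text
t: 22.72
eef_pos: [0.5339, -0.1834, 0.1059]
tool_rot: [3.141, 0.0, 1.811]
wrist_force: [-3.1, 1.0, 6.6]
width: 0.0005
grip_force: 3.4
```

Call:
send_rows:
  commands:
    - [255,0,0,-1,0]
    - [255,0,0,-1,0]

```text
t: 22.98
eef_pos: [0.5339, -0.1834, 0.1057]
tool_rot: [3.141, 0.001, 1.811]
wrist_force: [-7.4, 2.3, 11.8]
width: 0.0007
grip_force: 6.3
```

Firm: ~12 N down. Hold, then let go and rise clear.

Call:
send_rows:
  commands:
    - [255,0,0,0,0]
    - [255,0,0,0,0]
    - [255,0,0,0,0]
    - [255,0,0,0,0]
    - [255,0,0,0,0]

```text
t: 23.6
eef_pos: [0.5339, -0.1834, 0.1057]
tool_rot: [3.141, 0.001, 1.811]
wrist_force: [-5.7, 2.4, 12.4]
width: 0.0008
grip_force: 6.3
```

Call:
send_rows:
  commands:
    - [255,0,0,5,0]
    - [255,0,0,20,0]
    - [255,0,0,80,0]
    - [255,0,0,140,0]
    - [255,0,0,160,0]
    - [255,0,0,160,0]
    - [255,0,0,160,0]

```text
t: 24.48
eef_pos: [0.5328, -0.1829, 0.2616]
tool_rot: [-3.139, -0.002, 1.811]
wrist_force: [0.2, -0.4, -1.0]
width: 0.0006
grip_force: 0.0
```

```bash
sed -i 's/range(124,196,4)/range(136,192,3)/' m2.py; python3 m2.py m2e
```

```text
24.575 [ 0.53252608 -0.18275872  0.26116576] [[-0.1286385   0.00069466  0.26116576]] [ 0.20955099 -0.25163    -1.07569752]
136 [(-177, -34, 112), (-178, -24, 111), (-179, -14, 111), (-129, -3, 138), (-129, 6, 139), (-382, 23, 2), (-383, 36, 1), (-383, 50, 2)]
139 [(-167, -34, 112), (-168, -24, 111), (-167, -13, 112), (-120, -3, 137), (-119, 7, 138), (-168, 17, 112), (-170, 28, 111), (-169, 38, 112)]
142 [(-154, -34, 113), (-156, -23, 112), (-157, -13, 111), (-111, -3, 137), (-113, 7, 136), (-158, 17, 112), (-158, 28, 111), (-158, 38, 112)]
145 [(-145, -33, 112), (-147, -23, 111), (-146, -13, 112), (-101, -3, 137), (-102, 7, 137), (-147, 17, 112), (-147, 27, 112), (-150, 37, 111)]
148 [(-137, -33, 111), (-104, -22, 130), (-99, -12, 133), (-94, -3, 136), (-93, 7, 137), (-139, 17, 110), (-138, 27, 112), (-140, 37, 110)]
151 [(-126, -32, 112), (-95, -21, 130), (-96, -12, 129), (-86, -3, 135), (-88, 7, 134), (-83, 16, 137), (-96, 26, 130), (-128, 37, 112)]
154 [(-117, -32, 111), (-83, -21, 131), (-76, -12, 136), (-79, -3, 134), (-78, 7, 135), (-75, 16, 137), (-87, 25, 130), (-120, 37, 110
[... 916 characters left out ...]
), (-32, 24, 127), (-55, 35, 112)]
178 [(-34, -28, 119), (-19, -19, 129), (-19, -10, 129), (-14, -2, 133), (-17, 7, 131), (-22, 16, 128), (-23, 24, 128), (-36, 34, 119)]
181 [(-25, -28, 120), (-15, -19, 126), (-17, -10, 126), (-16, -2, 126), (-16, 7, 127), (-15, 15, 127), (-16, 24, 127), (-28, 33, 119)]
184 [(-17, -28, 120), (-20, -19, 118), (-18, -10, 119), (-16, -2, 121), (-18, 7, 120), (-16, 16, 122), (-19, 24, 120), (-20, 33, 120)]
187 [(-10, -27, 119), (-9, -19, 120), (-11, -10, 119), (-11, -1, 120), (-12, 7, 119), (-11, 16, 120), (-11, 24, 120), (-13, 33, 119)]
190 [(-3, -27, 119), (-3, -18, 119), (-4, -10, 119), (-3, -1, 120), (-4, 7, 119), (-5, 16, 118), (-6, 24, 118), (-4, 33, 120)]
```

View pics/m2e.png

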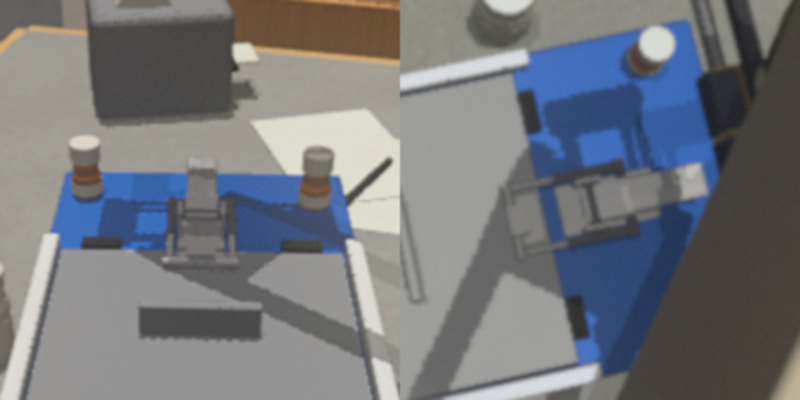

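The lever lies nearly level (end at about (690,180) in the right half, slope ~0.06 rad). The crossbar sits in the keeper at about (200,263) in the left half, the vials are upright and the arm is clear. Handing in.

```bash
python3 -c "
from plant import bot
print(bot.sign_off())"
```

```text
the job is handed in; nothing more can be done
None
```

The case is shut and latched and I have handed the job in (no verdict came back): the lid was pressed to its buffers at about 15 N, the crossbar sits behind the keeper, and the lever was pressed on its foot at about 12 N, with the vials still upright and the arm clear.

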